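# Make up the spacer stack on the arbor

### The job

Build up the spacer stack on the upright arbor: thread on the largest ring first, then the medium one, then the smallest on top, each resting flat on what is below it. Lower each ring all the way down before letting it go, do not let it drop, and leave the other tools on the bench where they lie.

Things in the scene. Friction and masses are not known exactly. Their poses are not given: they have to be found in the camera images.
- arbor_stand: Fixed stand: grey foot 104 x 84 x 10 mm with four dark cap screws (tops 15 mm above the bench), a dark round collar (34 mm diameter, flat top 24 mm above the bench) and on it an upright bright steel arbor 18 mm in diameter, its end tapered over the last 8 mm to 10 mm diameter, tip 72 mm above the bench. Origin at the centre of the foot's underside, on the arbor's axis; z up.
- seat (a point): Centre of the collar's flat top, on the arbor's axis, 24 mm above the bench: the largest ring's underside rests here, the medium ring's 16 mm above it, the smallest's 28 mm above it. z up along the arbor.
- arbor_tip (a point): Top end of the arbor, on its axis, 48 mm above the seat.
- spacer_large: Largest spacer ring, dark steel, 60 mm outside diameter, 22 mm bore, 16 mm thick, about 0.28 kg. Lies flat at the start; origin at the centre of its underside, z up along the bore. Hold it across its outside diameter.
- spacer_medium: Medium spacer ring, brass, 48 mm outside diameter, 22 mm bore, 12 mm thick, about 0.14 kg. Lies flat at the start; origin at the centre of its underside, z up along the bore. Hold it across its outside diameter.
- spacer_small: Smallest spacer ring, pale aluminium, 36 mm outside diameter, 22 mm bore, 10 mm thick, about 0.06 kg. Lies flat at the start; origin at the centre of its underside, z up along the bore. Hold it across its outside diameter.
- tape_roll: Bystander: roll of brown tape lying flat, 106 mm diameter, 24 mm high, not a spacer. Origin at the centre of its underside.
- hex_key: Bystander: steel hex key lying flat, 33 x 93 x 6 mm. Origin at the centre of its underside.
- marker: Bystander: white and black marker pen lying flat, 13 x 131 x 13 mm, long along its y. Origin at the centre of its underside.
- caliper: Bystander: steel caliper lying flat, 72 x 210 x 12 mm, long along its y. Origin at the centre of its underside.

How it is judged:
By the outcome, as a careful person would: the job done as asked, in the order asked, and still so for the second after the job is handed in, with the robot touching nothing.
It also fails if it takes over 72 s, if anything falls off the work surface, if the arm or the gripper's body presses on something with over 40 N, if the wrist force passes 120 N, or if a joint passes its speed limit or range.

### The arm

A 6-joint arm with a two-finger parallel gripper is mounted at the origin on a cart in front of the work surface, level with it; the furniture and walls round the work are solid. World frame = base frame: x ahead of the robot, y to its left, z up, the work surface at z = 0. Lengths are in m, angles in rad, forces in N, time in s.
With the tool pointing down it reaches from about 0.3 to 0.875 m from the base axis. Payload 4.2 kg.
Tool frame: the origin (TCP) lies midway between the tips of the shut fingers; the grasp point (between the pads) lies 19 mm behind it; z points along the fingers, y is the line along which they close (so a half turn about z gives the same grasp; the last joint's range is limited). The gripper opens to 85 mm and grips with 20 to 120 N. Pads are 22 mm wide; open, the fingers measure 114 mm over their backs; the gripper's body (76 mm by 85 mm) begins 54 mm behind the grasp point. The pads swing forward as they close: fully open they stand 13 mm farther back than shut.
Start: joints at [-1.206, 0.32, 1.565, -0, 1.257, -0.02], TCP at [0.216, -0.533, 0.231] pointing down, gripper open.
Joint ranges: [-3.11, 3.11], [-0.84, 2.01], [0.21, 2.61], [-1.34, 4.49], [0.05, 2.63], [-2.56, 2.56]. Speed limits (rad/s): [2.57, 2.57, 3.14, 3.14, 3.14, 3.14].

### API

Orientations are given as a unit quaternion [w, x, y, z].
In Python, from station import ctrl gives the robot as it stands.
- The arm moves only by the tool step_hand, called after "Call:" as name(argument=value, ...), one argument or row to a line, values as JSON. Schema: {"type":"object","properties":{"rows":{"type":"object","properties":{"tx":{"type":"array","items":{"type":"number"},"minItems":1,"maxItems":20},"ty":{"type":"array","items":{"type":"number"},"minItems":1,"maxItems":20},"tz":{"type":"array","items":{"type":"number"},"minItems":1,"maxItems":20},"rx":{"type":"array","items":{"type":"number"},"minItems":1,"maxItems":20},"ry":{"type":"array","items":{"type":"number"},"minItems":1,"maxItems":20},"rz":{"type":"array","items":{"type":"number"},"minItems":1,"maxItems":20}},"additionalProperties":false,"required":["tx","ty","tz","rx","ry","rz"]},"finger_gap":{"type":"number"},"only":{"type":"string"},"quiet":{"type":"boolean"},"lines":{"type":"string"}},"required":["rows"],"additionalProperties":false}. rows is an object with one list for each field, all of the same length, 1 to 20, a row being the entries at one place: tx, ty, tz (the shift in m), rx, ry, rz (a rotation vector in rad); each row shifts and turns the commanded pose from where the row before left it, along the tool's axes as they then stand; what a row does not reach is not made up. A row lasts 1/10 s, in which the tool goes at most 0.05 m and 0.15 rad, less where a joint would pass 70% of its speed; a pose out of reach is approached as far as the arm can. finger_gap is the opening from 0.0 (shut) to 1.0 (fully open), set as the call begins (left out keeps the last). The fingers move at their own pace and stop on an object; the grip force is fixed at half the most. Time passes only in rows, so rows that do not move let the fingers close. The tool returns the time, the measured TCP pose, the force, the opening and the grip force at its end. only (a regular expression) keeps the lines of the reply that match it, lines (a string "A,B") keeps lines A to B, and quiet returns only ok. Input that does not fit is refused with a message, and nothing moves.
- ctrl.sense(): the state, without advancing time (a new reading comes with each control period).
- ctrl.capture(name): name is "scene" or "top" or "wrist"; returns a dict with "img" (420x560x3 uint8, red, green, blue), "fx", "fy", "cx", "cy" (pixels), "origin" and "orientation" of the camera in the world. Camera axes: x right, y down, z forward; pixel columns grow to the right and rows downward; lengths in m; the calibration is good to about 2 mm. A picture is of the moment at which its call begins. There is no depth.
- ctrl.sign_off(): hands the job in; it is judged then, once.
The state is a dict: "t": time; "qpos": joint angles; "qvel": joint speeds; "joint_efforts": joint torques, N m; "tool_pos": TCP position; "tcp_rot": TCP orientation; "wrist_force": force on the tool from outside, world axes, zero at the start; "ft_torque": the same for the moment, N m; "opening": opening from 0.0 (shut) to 1.0 (fully open); "grasp_force": force on a finger pad.
Only numpy, scipy, OpenCV 4.12 (cv2) and the standard library are available. Lean on these libraries where they do the work, as an engineer would, in place of code of your own. Each camera call takes 0.05 s, during which the arm holds its last target. There are 200 camera calls.

## Working session

There is one attempt and no reset: what is moved stays moved. The work goes in short steps, Python scripts to look and compute and a tool call to move; the robot and the scene stay as the last step left them, time stands still between calls to the robot, and variables do not carry over. Pictures are saved under pics/ and viewed, at most 10 in all, crops included, and the job is handed in when it is done.

```bash
ls; mkdir -p pics
```

Run:
```python
from station import ctrl
import cv2,json
for n in ("top","scene"):
    c=ctrl.capture(n); cv2.imwrite(f"pics/{n}0.png",c["img"][:,:,::-1]); print(n,{k:c[k] for k in c if k!="img"})
print(ctrl.sense())
```

```text
pics
station.py
top {'fx': 507.846471214521, 'fy': 507.846471214521, 'cx': 270.04207287433286, 'cy': 208.8273057286582, 'origin': array([ 0.44987092, -0.02734647,  1.18452457]), 'orientation': array([-0.0299896 ,  0.7111151 , -0.70065615,  0.04996894])}
scene {'fx': 395.66813615540184, 'fy': 395.66813615540184, 'cx': 277.4637461465675, 'cy': 201.9478278926344, 'origin': array([-0.23954536,  0.58605065,  0.54199556]), 'orientation': array([ 0.24167323, -0.3559332 ,  0.75855491, -0.48938743])}
{'t': 0.1, 'qpos': array([-1.20599632e+00,  3.20218481e-01,  1.56554559e+00, -4.06598395e-05,
        1.25741162e+00, -1.99949967e-02]), 'qvel': array([-0.00051373, -0.00236545, -0.00270984, -0.0008627 ,  0.00080199,
        0.00134454]), 'joint_efforts': array([ 6.69749152e-04, -4.16406512e+01, -2.34704429e+01, -3.74336048e-05,
        4.84785225e-03,  2.95176918e-06]), 'tool_pos': array([ 0.21567715, -0.53255842,  0.23057623]), 'tcp_rot': array([-7.76466474e-04,  9.81547115e-01,  1.91218813e-01, -1.54832734e-04]), 'wrist_force': array([ 0.90959933, -0.47026717,  0.56259136]), 'ft_torque': array([-0.02960432, -0.00888136,  0.01642004]), 'grasp_force': 0.0, 'opening': 0.9988395295677871}
```

View pics/top0.png

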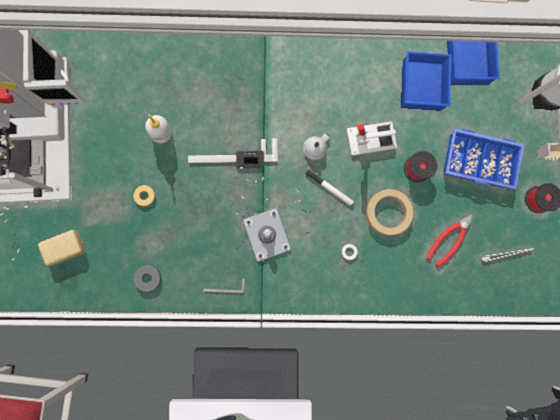

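View pics/scene0.png

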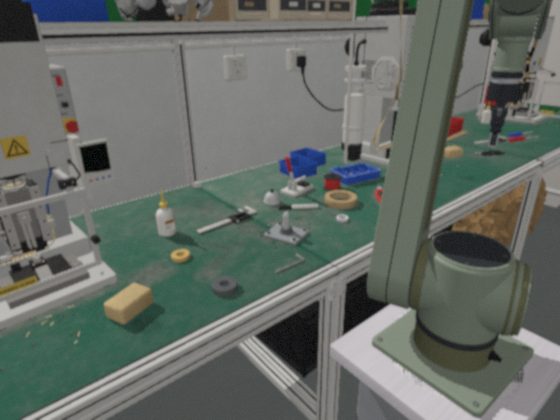

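The top view shows the arbor at about (267,235), the large ring at (147,279), the medium at (144,196) and the small at (349,253). I'll enlarge these four.

Create h.py:
```python
import numpy as np
from scipy.spatial.transform import Rotation as R
def rot(q): return R.from_quat(np.asarray(q),scalar_first=True)
def ray(c,u,v,z):
    d=rot(c["orientation"]).apply([(u-c["cx"])/c["fx"],(v-c["cy"])/c["fy"],1.])
    return c["origin"]+d*(z-c["origin"][2])/d[2]
def proj(c,p):
    q=rot(c["orientation"]).inv().apply(np.asarray(p)-c["origin"])
    return np.array([c["cx"]+c["fx"]*q[0]/q[2],c["cy"]+c["fy"]*q[1]/q[2]])
def delta(s,p):  # world target TCP -> tool-axis shift
    return rot(s["tcp_rot"]).inv().apply(np.asarray(p)-s["tool_pos"])
```

Run:
```python
from station import ctrl
import cv2,numpy as np
from h import *
c=ctrl.capture("top"); im=c["img"]
t=[]
for u,v in [(267,235),(147,279),(144,196),(349,253)]:
    t.append(cv2.resize(im[v-18:v+19,u-25:u+25],(400,296),interpolation=cv2.INTER_CUBIC))
m=np.vstack([np.hstack(t[:2]),np.hstack(t[2:])]); cv2.imwrite("pics/m.png",m[:,:,::-1])
for n,u,v,z in [("tip",267,235,.072),("L",147,279,.016),("M",144,196,.012),("S",349,253,.01)]: print(n,ray(c,u,v,z))
```

```text
tip [ 0.51869388 -0.05209372  0.072     ]
L [0.41837853 0.21713161 0.016     ]
M [0.60845093 0.2325379  0.012     ]
S [ 0.48365967 -0.24400895  0.01      ]
```

View pics/m.png

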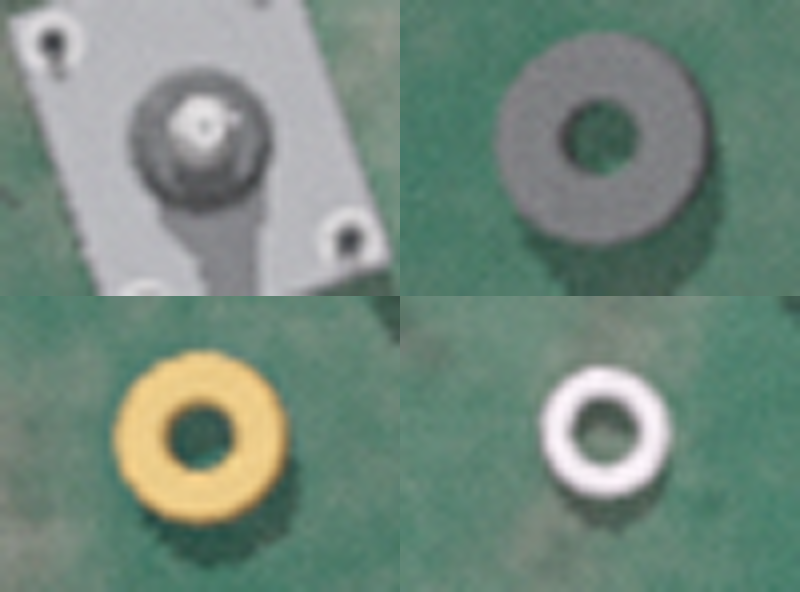

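Crop readings (in top-image pixels):
- Collar (266.6,234.0)
- Tip (266.9,231.6)
- Large ring (146.75,277.75)
- Medium ring (143.6,195.1)
- Small ring (349.1,251.4)

All three rings have clear space around them.

Run:
```python
from station import ctrl
from h import *
np.set_printoptions(precision=4,suppress=True)
c=ctrl.capture("top");s=ctrl.sense()
for n,u,v,z in [("collar",266.6,234.0,.024),("tip",266.9,231.6,.072),("L",146.75,277.75,.016),("M",143.6,195.1,.012),("S",349.1,251.4,.01)]:
    p=ray(c,u,v,z); print(n,p, "r",np.hypot(*p[:2]))
    if n=="L": p[2]=.13; print(delta(s,p))
print(rot(s["tcp_rot"]).as_matrix())
# radii check
for n,d,h in [("L",.06,.016),("M",.048,.012),("S",.036,.01)]: print(n,"expected px dia",d*c["fx"]/(c["origin"][2]-h)*8)
```

```text
collar [ 0.5239 -0.0522  0.024 ] r 0.5265335058819255
tip [ 0.5262 -0.0518  0.072 ] r 0.528694870276928
L [0.4212 0.2178 0.016 ] r 0.4741622399062292
[ 0.4721 -0.6184  0.1015]
M [0.6105 0.2335 0.012 ] r 0.6536800453099302
S [ 0.4874 -0.2443  0.01  ] r 0.5451422161202755
[[ 0.9269  0.3754 -0.0004]
 [ 0.3754 -0.9269  0.001 ]
 [ 0.     -0.0011 -1.    ]]
L expected px dia 208.61033785885235
M expected px dia 166.31894057243136
S expected px dia 124.52679743346143
```

Call:
step_hand(
  rows={"tx": [0.0262, 0.0262, 0.0262, 0.0262, 0.0262, 0.0262, 0.0262, 0.0262, 0.0262, 0.0262, 0.0262, 0.0262, 0.0262, 0.0262, 0.0262, 0.0262, 0.0262, 0.0262], "ty": [-0.0344, -0.0344, -0.0344, -0.0344, -0.0344, -0.0344, -0.0344, -0.0344, -0.0344, -0.0344, -0.0344, -0.0344, -0.0344, -0.0344, -0.0344, -0.0344, -0.0344, -0.0344], "tz": [0.0056, 0.0056, 0.0056, 0.0056, 0.0056, 0.0056, 0.0056, 0.0056, 0.0056, 0.0056, 0.0056, 0.0056, 0.0056, 0.0056, 0.0056, 0.0056, 0.0056, 0.0056], "rx": [0, 0, 0, 0, 0, 0, 0, 0, 0, 0, 0, 0, 0, 0, 0, 0, 0, 0], "ry": [0, 0, 0, 0, 0, 0, 0, 0, 0, 0, 0, 0, 0, 0, 0, 0, 0, 0], "rz": [0, 0, 0, 0, 0, 0, 0, 0, 0, 0, 0, 0, 0, 0, 0, 0, 0, 0]},
  finger_gap=1.0,
)

```text
t: 2.0
tool_pos: [0.4206, 0.2199, 0.1302]
tcp_rot: [0.0, 0.981, 0.192, 0.0]
wrist_force: [-0.1, 0.9, -0.5]
opening: 1.001
grasp_force: 0.0
```

Call:
step_hand(
  rows={"tx": [0, 0], "ty": [0, 0], "tz": [0, 0], "rx": [0, 0], "ry": [0, 0], "rz": [0, 0]},
)

```text
t: 2.2
tool_pos: [0.4201, 0.2184, 0.13]
tcp_rot: [0.0, 0.981, 0.192, -0.001]
wrist_force: [0.2, 0.2, -0.3]
opening: 1.003
grasp_force: 0.0
```

Run:
```python
from station import ctrl
from h import *
import cv2
np.set_printoptions(precision=4,suppress=True)
c=ctrl.capture("wrist");s=ctrl.sense();cv2.imwrite("pics/w1.png",c["img"][:,:,::-1])
print(delta(s,[.4212,.2178,.016]),proj(c,[.4212,.2178,.016]),s["qpos"])
```

```text
[0.0015 0.0002 0.1142] [279.6161 203.2491] [ 0.4539  0.2559  1.9397 -0.0005  0.9475  1.6396]
```

View pics/w1.png

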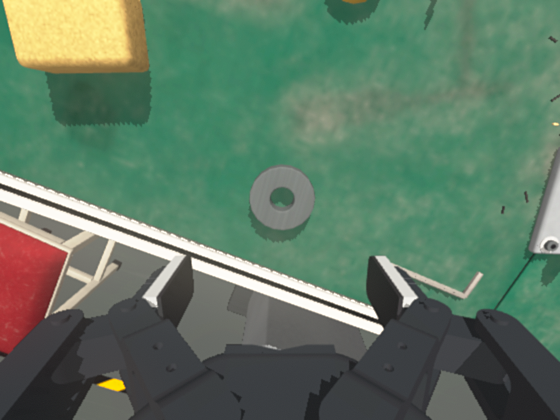

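Wrist view: the ring's top is centred at about (282,198), against a prediction of (279.6,203). That is within a few mm. I'll compute the wrist estimate and a subpixel fit.

Run:
```python
from station import ctrl
from h import *
import cv2
np.set_printoptions(precision=4,suppress=True)
c=ctrl.capture("wrist");s=ctrl.sense()
p=ray(c,282,198,.016);print(p,delta(s,p)); print(c["origin"],rot(c["orientation"]).as_matrix()[:,2])
for e in ([.03,0,0],[-.03,0,0],[0,.03,0],[0,-.03,0]): print(proj(c,p+e))
hsv=cv2.cvtColor(c["img"],cv2.COLOR_RGB2HSV)
m=((hsv[...,1]<60)).astype(np.uint8); m[:150]=0;m[245:]=0;m[:,:235]=0;m[:,330:]=0
k=max(cv2.findContours(m,cv2.RETR_EXTERNAL,2)[0],key=cv2.contourArea); print(cv2.fitEllipse(k),cv2.boundingRect(k))
```

```text
[0.4263 0.2168 0.016 ] [0.0059 0.0026 0.1143]
[0.4878 0.2443 0.2726] [-0.2609 -0.1064 -0.9595]
[294.9896 167.2343]
[269.7553 227.0015]
[250.8002 185.7277]
[312.4575 209.9803]
((280.8804016113281, 196.5980224609375), (64.45711517333984, 65.03279876708984), 23.833784103393555) (248, 164, 66, 66)
```

Call:
step_hand(
  rows={"tx": [0.0035, 0, 0, 0, 0, 0, 0], "ty": [0.0015, 0, 0, 0, 0, 0, 0], "tz": [0.03, 0.04, 0.04, 0.015, 0.008, 0, 0], "rx": [0, 0, 0, 0, 0, 0, 0], "ry": [0, 0, 0, 0, 0, 0, 0], "rz": [0, 0, 0, 0, 0, 0, 0]},
  finger_gap=1.0,
)

```text
t: 3.0
tool_pos: [0.4251, 0.2177, -0.0015]
tcp_rot: [-0.0, 0.982, 0.191, 0.001]
wrist_force: [0.5, -0.4, -0.3]
opening: 1.001
grasp_force: 0.0
```

Call:
step_hand(
  rows={"tx": [0, 0, 0, 0, 0, 0, 0, 0], "ty": [0, 0, 0, 0, 0, 0, 0, 0], "tz": [0, 0, 0, 0, 0, 0, 0, 0], "rx": [0, 0, 0, 0, 0, 0, 0, 0], "ry": [0, 0, 0, 0, 0, 0, 0, 0], "rz": [0, 0, 0, 0, 0, 0, 0, 0]},
  finger_gap=0.0,
)

```text
t: 3.8
tool_pos: [0.425, 0.2182, -0.0006]
tcp_rot: [-0.0, 0.982, 0.191, 0.001]
wrist_force: [-1.3, -2.6, 12.7]
opening: 0.684
grasp_force: 61.2
```

Call:
step_hand(
  rows={"tx": [0, 0, 0, 0, 0, -0.001, -0.001, -0.001, -0.001, -0.001, -0.001, -0.001, -0.001, -0.0016, 0, 0], "ty": [0, 0, 0, 0, 0, 0.03, 0.036, 0.036, 0.036, 0.036, 0.036, 0.036, 0.03, 0.0115, 0, 0], "tz": [-0.01, -0.02, -0.035, -0.035, -0.03, 0, 0, 0, 0, 0, 0, 0, 0, 0, 0, 0], "rx": [0, 0, 0, 0, 0, 0, 0, 0, 0, 0, 0, 0, 0, 0, 0, 0], "ry": [0, 0, 0, 0, 0, 0, 0, 0, 0, 0, 0, 0, 0, 0, 0, 0], "rz": [0, 0, 0, 0, 0, 0, 0, 0, 0, 0, 0, 0, 0, 0, 0, 0]},
  finger_gap=0.0,
)

```text
t: 5.4
tool_pos: [0.5225, -0.0514, 0.1274]
tcp_rot: [-0.0, 0.982, 0.191, -0.001]
wrist_force: [-0.3, 0.8, -2.5]
opening: 0.676
grasp_force: 65.1
```

Run:
```python
from station import ctrl
from h import *
import cv2
np.set_printoptions(precision=4,suppress=True)
c=ctrl.capture("wrist");s=ctrl.sense();cv2.imwrite("pics/w2.png",c["img"][:,:,::-1])
M=rot(s["tcp_rot"])
for z in (.072,.024): print(proj(c,[.525,-.052,z]))
for h in (0,.01,.016): print("ring ctr pred",proj(c,s["tool_pos"]-M.apply([0,0,h])))
```

```text
[280.5083 223.8606]
[280.3974 205.2292]
ring ctr pred [277.3687 262.2789]
ring ctr pred [277.2228 271.4954]
ring ctr pred [277.1259 277.624 ]
```

View pics/w2.png

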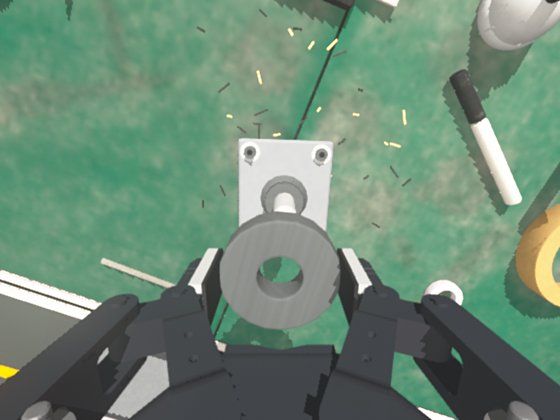

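The held ring's top is centred at about (281,268) and its bore at about (281,271). The collar is at (284,197), with the arbor partly hidden behind the ring. I'll close the gap, go down to just above the tip and compare bore with tip directly.

Call:
step_hand(
  rows={"tx": [0.004, 0, 0, 0, 0], "ty": [0.001, 0, 0, 0, 0], "tz": [0.02, 0.02, 0.008, 0, 0], "rx": [0, 0, 0, 0, 0], "ry": [0, 0, 0, 0, 0], "rz": [0, 0, 0, 0, 0]},
  finger_gap=0.0,
)

```text
t: 5.95
tool_pos: [0.5277, -0.0511, 0.0801]
tcp_rot: [0.0, 0.981, 0.192, 0.0]
wrist_force: [0.7, 0.3, -2.2]
opening: 0.681
grasp_force: 65.1
```

Run:
```python
from station import ctrl
from h import *
import cv2
np.set_printoptions(precision=4,suppress=True)
c=ctrl.capture("wrist");s=ctrl.sense();cv2.imwrite("pics/w3.png",cv2.resize(c["img"][180:330,180:380,::-1],None,fx=4,fy=4,interpolation=cv2.INTER_CUBIC))
M=rot(s["tcp_rot"])
print(proj(c,[.5262,-.0518,.072]),proj(c,[.5239,-.0522,.072]))
for h in (0,.016): print("ring ctr pred",proj(c,s["tool_pos"]-M.apply([0,0,h])),proj(c,s["tool_pos"]-M.apply([-.01,0,h])))
```

```text
[278.1971 258.5683] [277.3243 262.2497]
ring ctr pred [278.5047 262.4022] [278.4985 245.0898]
ring ctr pred [278.3772 277.8078] [278.3677 258.8918]
```

View pics/w3.png

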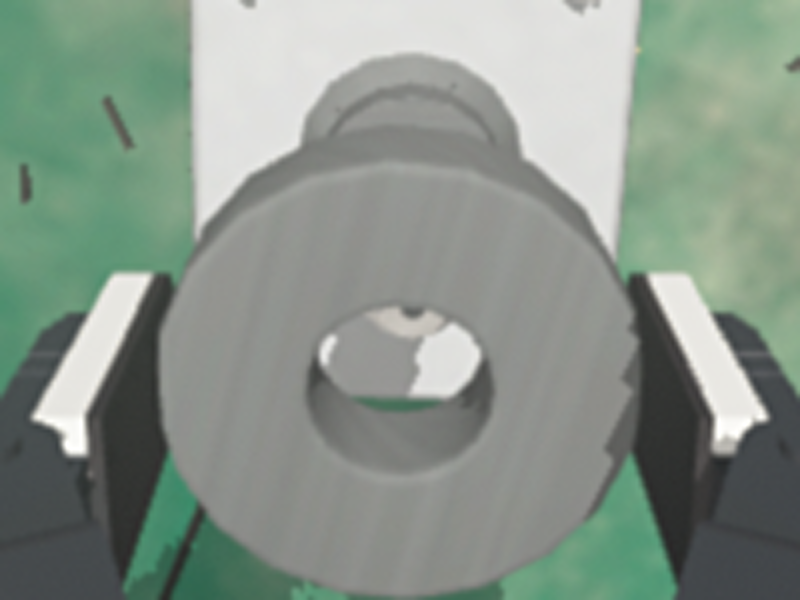

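Through the bore the tip dimple shows at crop (412,310). The bore axis extended to tip height is at about (400,298). The ring therefore needs about +1.6 mm in y and −1.8 mm in x.

Call:
step_hand(
  rows={"tx": [-0.0018, 0, 0, 0, 0], "ty": [0.0016, 0, 0, 0, 0], "tz": [0, 0, 0.01, 0.005, 0], "rx": [0, 0, 0, 0, 0], "ry": [0, 0, 0, 0, 0], "rz": [0, 0, 0, 0, 0]},
  finger_gap=0.0,
)

```text
t: 6.5
tool_pos: [0.5259, -0.0537, 0.0635]
tcp_rot: [-0.0, 0.982, 0.191, -0.001]
wrist_force: [0.7, 0.5, -3.4]
opening: 0.675
grasp_force: 65.1
```

Run:
```python
from station import ctrl
import cv2
c=ctrl.capture("wrist");s=ctrl.sense();cv2.imwrite("pics/w4.png",cv2.resize(c["img"][180:330,180:380,::-1],None,fx=4,fy=4,interpolation=cv2.INTER_CUBIC))
print(s["wrist_force"],s["tool_pos"],s["ft_torque"])
```

```text
[ 0.3288644   0.11809565 -2.46691841] [ 0.52607398 -0.05375533  0.06385723] [-0.02564721 -0.00261401  0.03181816]
```

View pics/w4.png

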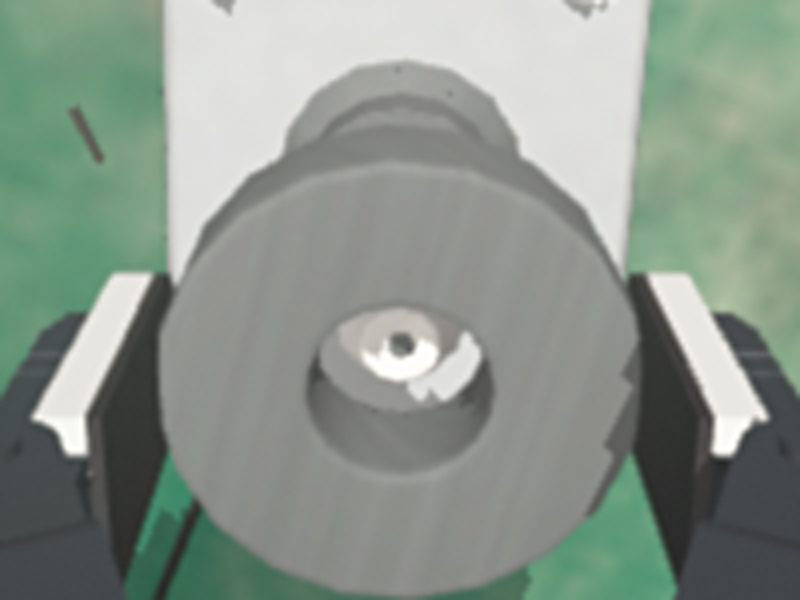

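The tip is at (401,344), so y is centred. At this depth it should sit at about y=360, so x goes back by +1.9 mm. Then I'll lower gently.

Call:
step_hand(
  rows={"tx": [0.0019, 0, 0, 0, 0], "ty": [0, 0, 0, 0, 0], "tz": [0, 0.005, 0.005, 0.005, 0], "rx": [0, 0, 0, 0, 0], "ry": [0, 0, 0, 0, 0], "rz": [0, 0, 0, 0, 0]},
  finger_gap=0.0,
)

```text
t: 7.05
tool_pos: [0.5274, -0.053, 0.0485]
tcp_rot: [-0.0, 0.982, 0.191, -0.001]
wrist_force: [-0.1, 0.7, -1.6]
opening: 0.678
grasp_force: 65.1
```

Call:
step_hand(
  rows={"tx": [0, 0, 0, 0, 0, 0], "ty": [0, 0, 0, 0, 0, 0], "tz": [0.005, 0.005, 0.005, 0.003, 0, 0], "rx": [0, 0, 0, 0, 0, 0], "ry": [0, 0, 0, 0, 0, 0], "rz": [0, 0, 0, 0, 0, 0]},
  finger_gap=0.0,
)

```text
t: 7.65
tool_pos: [0.5282, -0.0531, 0.0315]
tcp_rot: [0.0, 0.982, 0.191, -0.0]
wrist_force: [0.7, -0.5, -1.7]
opening: 0.675
grasp_force: 65.1
```

Call:
step_hand(
  rows={"tx": [0, 0, 0, 0], "ty": [0, 0, 0, 0], "tz": [0.003, 0.002, 0, 0], "rx": [0, 0, 0, 0], "ry": [0, 0, 0, 0], "rz": [0, 0, 0, 0]},
  finger_gap=0.0,
)

```text
t: 8.05
tool_pos: [0.5281, -0.0531, 0.0265]
tcp_rot: [0.0, 0.982, 0.191, -0.0]
wrist_force: [0.2, -0.2, -2.8]
opening: 0.673
grasp_force: 65.1
```

Call:
step_hand(
  rows={"tx": [0, 0], "ty": [0, 0], "tz": [0.001, 0], "rx": [0, 0], "ry": [0, 0], "rz": [0, 0]},
  finger_gap=0.0,
)

```text
t: 8.25
tool_pos: [0.5281, -0.0531, 0.0255]
tcp_rot: [0.0, 0.982, 0.191, -0.0]
wrist_force: [0.0, 0.6, -2.6]
opening: 0.676
grasp_force: 65.1
```

Call:
step_hand(
  rows={"tx": [0, 0], "ty": [0, 0], "tz": [0.001, 0], "rx": [0, 0], "ry": [0, 0], "rz": [0, 0]},
  finger_gap=0.0,
)

```text
t: 8.45
tool_pos: [0.5281, -0.053, 0.0244]
tcp_rot: [0.0, 0.982, 0.191, -0.0]
wrist_force: [1.1, 0.4, -3.1]
opening: 0.677
grasp_force: 65.1
```

Call:
step_hand(
  rows={"tx": [0, 0], "ty": [0, 0], "tz": [0.0007, 0], "rx": [0, 0], "ry": [0, 0], "rz": [0, 0]},
  finger_gap=0.0,
)

```text
t: 8.65
tool_pos: [0.5281, -0.053, 0.0237]
tcp_rot: [0.0, 0.982, 0.191, -0.0]
wrist_force: [0.1, 0.2, -2.4]
opening: 0.675
grasp_force: 65.1
```

Call:
step_hand(
  rows={"tx": [0, 0], "ty": [0, 0], "tz": [0.0007, 0], "rx": [0, 0], "ry": [0, 0], "rz": [0, 0]},
  finger_gap=0.0,
)

```text
t: 8.85
tool_pos: [0.5281, -0.0531, 0.0235]
tcp_rot: [0.0, 0.982, 0.191, 0.0]
wrist_force: [-2.1, -0.4, 3.0]
opening: 0.679
grasp_force: 65.6
```

Call:
step_hand(
  rows={"tx": [0, 0], "ty": [0, 0], "tz": [0.0007, 0], "rx": [0, 0], "ry": [0, 0], "rz": [0, 0]},
  finger_gap=0.0,
)

```text
t: 9.05
tool_pos: [0.5281, -0.0531, 0.0235]
tcp_rot: [0.0, 0.982, 0.191, 0.0]
wrist_force: [-2.6, -0.7, 8.6]
opening: 0.675
grasp_force: 66.2
```

Call:
step_hand(
  rows={"tx": [0, 0], "ty": [0, 0], "tz": [0.0007, 0], "rx": [0, 0], "ry": [0, 0], "rz": [0, 0]},
  finger_gap=0.0,
)

```text
t: 9.25
tool_pos: [0.5282, -0.0531, 0.0235]
tcp_rot: [0.0, 0.982, 0.191, 0.0]
wrist_force: [-4.2, -0.2, 14.2]
opening: 0.679
grasp_force: 66.7
```

Seated at TCP z=0.0235. Now I'll relax the push, open, rise and go over the medium ring.

Call:
step_hand(
  rows={"tx": [0, 0], "ty": [0, 0], "tz": [-0.0014, 0], "rx": [0, 0], "ry": [0, 0], "rz": [0, 0]},
  finger_gap=0.0,
)

```text
t: 9.45
tool_pos: [0.5284, -0.0531, 0.0235]
tcp_rot: [0.0, 0.982, 0.191, 0.0]
wrist_force: [-2.1, 0.1, 4.4]
opening: 0.676
grasp_force: 65.8
```

Call:
step_hand(
  rows={"tx": [0, 0, 0, 0, 0], "ty": [0, 0, 0, 0, 0], "tz": [0, 0, 0, 0, 0], "rx": [0, 0, 0, 0, 0], "ry": [0, 0, 0, 0, 0], "rz": [0, 0, 0, 0, 0]},
  finger_gap=1.0,
)

```text
t: 9.95
tool_pos: [0.5282, -0.0531, 0.023]
tcp_rot: [0.0, 0.982, 0.191, -0.0]
wrist_force: [0.0, 0.0, 0.1]
opening: 0.998
grasp_force: 0.0
```

Call:
step_hand(
  rows={"tx": [0, 0, 0, 0, 0.0235, 0.0235, 0.0235, 0.0235, 0.0235, 0.0235, 0.0235, 0.0235, 0, 0], "ty": [0, 0, 0, 0, -0.0292, -0.0292, -0.0292, -0.0292, -0.0292, -0.0292, -0.0292, -0.0292, 0, 0], "tz": [-0.01, -0.025, -0.035, -0.04, 0, 0, 0, 0, 0, 0, 0, 0, 0, 0], "rx": [0, 0, 0, 0, 0, 0, 0, 0, 0, 0, 0, 0, 0, 0], "ry": [0, 0, 0, 0, 0, 0, 0, 0, 0, 0, 0, 0, 0, 0], "rz": [0, 0, 0, 0, 0, 0, 0, 0, 0, 0, 0, 0, 0, 0]},
)

```text
t: 11.35
tool_pos: [0.6144, 0.2345, 0.1333]
tcp_rot: [0.0, 0.981, 0.192, -0.0]
wrist_force: [-0.2, -0.7, 0.1]
opening: 0.999
grasp_force: 0.0
```

Run:
```python
from station import ctrl
from h import *
import cv2
np.set_printoptions(precision=4,suppress=True)
s=ctrl.sense();print(s["tool_pos"],delta(s,[.6143,.2339,.003]))
c=ctrl.capture("wrist")
p=np.vstack([c["img"][60:300,:,::-1]]);t=ctrl.capture("top")["img"][210:260,240:300,::-1]
cv2.imwrite("pics/w5.png",np.hstack([p[:,150:400],cv2.resize(t,(288,240),interpolation=cv2.INTER_CUBIC)]))
print("M pred",proj(c,[.6105,.2335,.012]))
```

```text
[0.6144 0.2345 0.1333] [-0.0003  0.0004  0.1303]
M pred [277.9578 206.213 ]
```

View pics/w5.png

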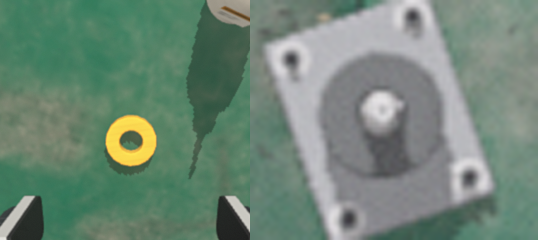

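The large ring is seated flat round the arbor. The medium ring is at wrist (281,200), as expected, so I'll grasp it a little higher.

Call:
step_hand(
  rows={"tx": [0, 0, 0, 0, 0, 0, 0], "ty": [0, 0, 0, 0, 0, 0, 0], "tz": [0.035, 0.04, 0.035, 0.015, 0.0045, 0, 0], "rx": [0, 0, 0, 0, 0, 0, 0], "ry": [0, 0, 0, 0, 0, 0, 0], "rz": [0, 0, 0, 0, 0, 0, 0]},
  finger_gap=1.0,
)

```text
t: 12.15
tool_pos: [0.6161, 0.2342, 0.0056]
tcp_rot: [-0.0, 0.982, 0.191, 0.002]
wrist_force: [0.6, 0.2, 0.1]
opening: 0.998
grasp_force: 0.0
```

Call:
step_hand(
  rows={"tx": [0, 0, 0, 0, 0, 0, 0, 0], "ty": [0, 0, 0, 0, 0, 0, 0, 0], "tz": [0, 0, 0, 0, 0, 0, 0, 0], "rx": [0, 0, 0, 0, 0, 0, 0, 0], "ry": [0, 0, 0, 0, 0, 0, 0, 0], "rz": [0, 0, 0, 0, 0, 0, 0, 0]},
  finger_gap=0.0,
)

```text
t: 12.95
tool_pos: [0.6152, 0.2342, 0.0053]
tcp_rot: [-0.0, 0.982, 0.191, 0.001]
wrist_force: [-1.5, -0.1, 6.6]
opening: 0.518
grasp_force: 60.0
```

Call:
step_hand(
  rows={"tx": [0, 0, 0, 0, 0, -0.0235, -0.0235, -0.0235, -0.0235, -0.0235, -0.0235, -0.0235, -0.0235, 0, 0, 0, 0, 0], "ty": [0, 0, 0, 0, 0, 0.0292, 0.0292, 0.0292, 0.0292, 0.0292, 0.0292, 0.0292, 0.0292, 0, 0, 0, 0, 0], "tz": [-0.01, -0.02, -0.035, -0.035, -0.025, 0, 0, 0, 0, 0, 0, 0, 0, 0.02, 0.02, 0.005, 0, 0], "rx": [0, 0, 0, 0, 0, 0, 0, 0, 0, 0, 0, 0, 0, 0, 0, 0, 0, 0], "ry": [0, 0, 0, 0, 0, 0, 0, 0, 0, 0, 0, 0, 0, 0, 0, 0, 0, 0], "rz": [0, 0, 0, 0, 0, 0, 0, 0, 0, 0, 0, 0, 0, 0, 0, 0, 0, 0]},
  finger_gap=0.0,
)

```text
t: 14.75
tool_pos: [0.5288, -0.0528, 0.0844]
tcp_rot: [0.0, 0.982, 0.191, 0.001]
wrist_force: [0.9, 0.4, -1.5]
opening: 0.517
grasp_force: 61.5
```

Run:
```python
from station import ctrl
from h import *
import cv2
np.set_printoptions(precision=4,suppress=True)
s=ctrl.sense();print(s["tool_pos"],delta(s,[.5290,-.0528,.085]))
c=ctrl.capture("wrist");cv2.imwrite("pics/w6.png",cv2.resize(c["img"][180:330,180:380,::-1],None,fx=4,fy=4,interpolation=cv2.INTER_CUBIC))
```

```text
[ 0.5288 -0.0528  0.0844] [ 0.0002  0.     -0.0006]
```

View pics/w6.png

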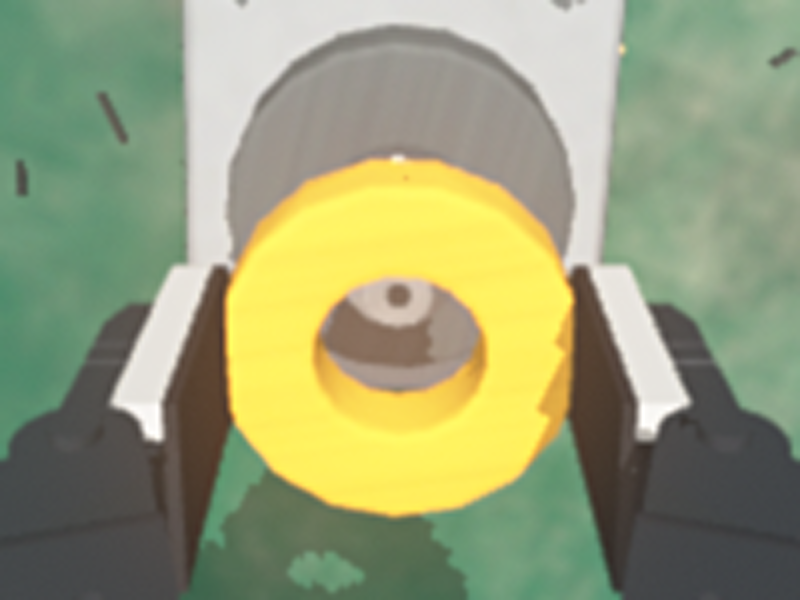

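The tip is at crop (398,295), against an expected 401,300, so it is aligned to under 1 mm. Lowering now.

Call:
step_hand(
  rows={"tx": [0.0005, 0, 0, 0], "ty": [0, 0, 0, 0], "tz": [0.005, 0.005, 0.005, 0], "rx": [0, 0, 0, 0], "ry": [0, 0, 0, 0], "rz": [0, 0, 0, 0]},
  finger_gap=0.0,
)

```text
t: 15.2
tool_pos: [0.5279, -0.0527, 0.0677]
tcp_rot: [-0.0, 0.982, 0.191, -0.001]
wrist_force: [0.3, -0.5, -1.1]
opening: 0.518
grasp_force: 61.5
```

Call:
step_hand(
  rows={"tx": [0, 0, 0, 0, 0, 0, 0], "ty": [0, 0, 0, 0, 0, 0, 0], "tz": [0.005, 0.005, 0.005, 0.004, 0.002, 0, 0], "rx": [0, 0, 0, 0, 0, 0, 0], "ry": [0, 0, 0, 0, 0, 0, 0], "rz": [0, 0, 0, 0, 0, 0, 0]},
  finger_gap=0.0,
)

```text
t: 15.9
tool_pos: [0.5287, -0.0529, 0.0476]
tcp_rot: [0.0, 0.982, 0.191, 0.0]
wrist_force: [0.6, 0.5, -1.0]
opening: 0.513
grasp_force: 61.5
```

Call:
step_hand(
  rows={"tx": [0, 0], "ty": [0, 0], "tz": [0.001, 0], "rx": [0, 0], "ry": [0, 0], "rz": [0, 0]},
  finger_gap=0.0,
)

```text
t: 16.1
tool_pos: [0.5286, -0.0529, 0.0467]
tcp_rot: [0.0, 0.982, 0.191, 0.0]
wrist_force: [0.3, 0.4, -0.6]
opening: 0.511
grasp_force: 61.5
```

Call:
step_hand(
  rows={"tx": [0, 0], "ty": [0, 0], "tz": [0.001, 0], "rx": [0, 0], "ry": [0, 0], "rz": [0, 0]},
  finger_gap=0.0,
)

```text
t: 16.3
tool_pos: [0.5285, -0.0529, 0.0456]
tcp_rot: [0.0, 0.982, 0.191, -0.0]
wrist_force: [-0.6, 0.5, -2.1]
opening: 0.516
grasp_force: 61.5
```

Call:
step_hand(
  rows={"tx": [0, 0], "ty": [0, 0], "tz": [0.0007, 0], "rx": [0, 0], "ry": [0, 0], "rz": [0, 0]},
  finger_gap=0.0,
)

```text
t: 16.5
tool_pos: [0.5286, -0.0529, 0.0454]
tcp_rot: [0.0, 0.982, 0.191, 0.0]
wrist_force: [-0.8, 0.5, 3.0]
opening: 0.517
grasp_force: 62.0
```

Call:
step_hand(
  rows={"tx": [0, 0], "ty": [0, 0], "tz": [0.0005, 0], "rx": [0, 0], "ry": [0, 0], "rz": [0, 0]},
  finger_gap=0.0,
)

```text
t: 16.7
tool_pos: [0.5287, -0.0529, 0.0453]
tcp_rot: [0.0, 0.982, 0.191, 0.0]
wrist_force: [-1.9, -0.3, 8.1]
opening: 0.513
grasp_force: 62.5
```

Call:
step_hand(
  rows={"tx": [0, 0], "ty": [0, 0], "tz": [-0.0007, 0], "rx": [0, 0], "ry": [0, 0], "rz": [0, 0]},
  finger_gap=0.0,
)

```text
t: 16.9
tool_pos: [0.5287, -0.0529, 0.0454]
tcp_rot: [0.0, 0.982, 0.191, 0.0]
wrist_force: [-1.8, 0.4, 4.1]
opening: 0.515
grasp_force: 62.1
```

Call:
step_hand(
  rows={"tx": [0, 0, 0, 0, 0, 0], "ty": [0, 0, 0, 0, 0, 0], "tz": [0, 0, 0, 0, 0, 0], "rx": [0, 0, 0, 0, 0, 0], "ry": [0, 0, 0, 0, 0, 0], "rz": [0, 0, 0, 0, 0, 0]},
  finger_gap=1.0,
)

```text
t: 17.5
tool_pos: [0.5286, -0.0529, 0.045]
tcp_rot: [0.0, 0.982, 0.191, -0.0]
wrist_force: [-0.4, 0.4, 0.7]
opening: 0.999
grasp_force: 0.0
```

Call:
step_hand(
  rows={"tx": [0, 0, 0, 0, -0.0211, -0.0211, -0.0211, -0.0211, -0.0211, 0, 0], "ty": [0, 0, 0, 0, 0.0326, 0.0326, 0.0326, 0.0326, 0.0326, 0, 0], "tz": [-0.01, -0.025, -0.035, -0.018, 0, 0, 0, 0, 0, 0, 0], "rx": [0, 0, 0, 0, 0, 0, 0, 0, 0, 0, 0], "ry": [0, 0, 0, 0, 0, 0, 0, 0, 0, 0, 0], "rz": [0, 0, 0, 0, 0, 0, 0, 0, 0, 0, 0]},
)

```text
t: 18.6
tool_pos: [0.4918, -0.2441, 0.1336]
tcp_rot: [-0.0, 0.982, 0.19, 0.0]
wrist_force: [0.1, 0.2, 0.4]
opening: 1.004
grasp_force: 0.0
```

Run:
```python
from station import ctrl
from h import *
import cv2
np.set_printoptions(precision=4,suppress=True)
s=ctrl.sense();print(s["tool_pos"],delta(s,[.4921,-.2436,.004]))
c=ctrl.capture("wrist")
t=ctrl.capture("top")["img"][210:260,240:300,::-1]
cv2.imwrite("pics/w7.png",np.hstack([c["img"][60:300,150:400,::-1],cv2.resize(t,(288,240),interpolation=cv2.INTER_CUBIC)]))
```

```text
[ 0.4918 -0.2441  0.1336] [ 0.0004 -0.0003  0.1296]
```

View pics/w7.png

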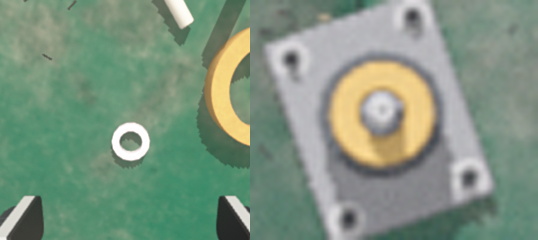

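The medium ring is seated. The small ring is at wrist (280,202), as expected, and the tape roll is clear of the fingers.

Call:
step_hand(
  rows={"tx": [0.0004, 0, 0, 0, 0, 0, 0], "ty": [-0.0003, 0, 0, 0, 0, 0, 0], "tz": [0.035, 0.04, 0.035, 0.015, 0.005, 0, 0], "rx": [0, 0, 0, 0, 0, 0, 0], "ry": [0, 0, 0, 0, 0, 0, 0], "rz": [0, 0, 0, 0, 0, 0, 0]},
  finger_gap=1.0,
)

```text
t: 19.4
tool_pos: [0.4933, -0.243, 0.0042]
tcp_rot: [0.001, 0.981, 0.192, 0.001]
wrist_force: [-0.6, -0.8, 0.9]
opening: 0.996
grasp_force: 0.0
```

Call:
step_hand(
  rows={"tx": [0, 0, 0, 0, 0, 0, 0, 0, 0], "ty": [0, 0, 0, 0, 0, 0, 0, 0, 0], "tz": [0, 0, 0, 0, 0, 0, 0, 0, 0], "rx": [0, 0, 0, 0, 0, 0, 0, 0, 0], "ry": [0, 0, 0, 0, 0, 0, 0, 0, 0], "rz": [0, 0, 0, 0, 0, 0, 0, 0, 0]},
  finger_gap=0.0,
)

```text
t: 20.3
tool_pos: [0.4926, -0.2434, 0.0043]
tcp_rot: [0.0, 0.982, 0.191, 0.001]
wrist_force: [-0.9, 0.5, 6.7]
opening: 0.379
grasp_force: 58.8
```

Call:
step_hand(
  rows={"tx": [0, 0, 0, 0, 0, 0.0211, 0.0211, 0.0211, 0.0211, 0.0211, 0, 0, 0, 0], "ty": [0, 0, 0, 0, 0, -0.0326, -0.0326, -0.0326, -0.0326, -0.0326, 0, 0, 0, 0], "tz": [-0.01, -0.02, -0.035, -0.035, -0.015, 0, 0, 0, 0, 0, 0.02, 0.015, 0, 0], "rx": [0, 0, 0, 0, 0, 0, 0, 0, 0, 0, 0, 0, 0, 0], "ry": [0, 0, 0, 0, 0, 0, 0, 0, 0, 0, 0, 0, 0, 0], "rz": [0, 0, 0, 0, 0, 0, 0, 0, 0, 0, 0, 0, 0, 0]},
  finger_gap=0.0,
)

```text
t: 21.7
tool_pos: [0.5289, -0.0525, 0.0835]
tcp_rot: [0.0, 0.982, 0.191, 0.0]
wrist_force: [-0.2, 0.4, -0.8]
opening: 0.379
grasp_force: 59.7
```

Run:
```python
from station import ctrl
from h import *
import cv2
np.set_printoptions(precision=4,suppress=True)
s=ctrl.sense();print(s["tool_pos"],delta(s,[.5291,-.0527,.084]))
c=ctrl.capture("wrist");cv2.imwrite("pics/w8.png",cv2.resize(c["img"][180:330,180:380,::-1],None,fx=4,fy=4,interpolation=cv2.INTER_CUBIC))
```

```text
[ 0.5289 -0.0525  0.0835] [ 0.0001  0.0002 -0.0005]
```

View pics/w8.png

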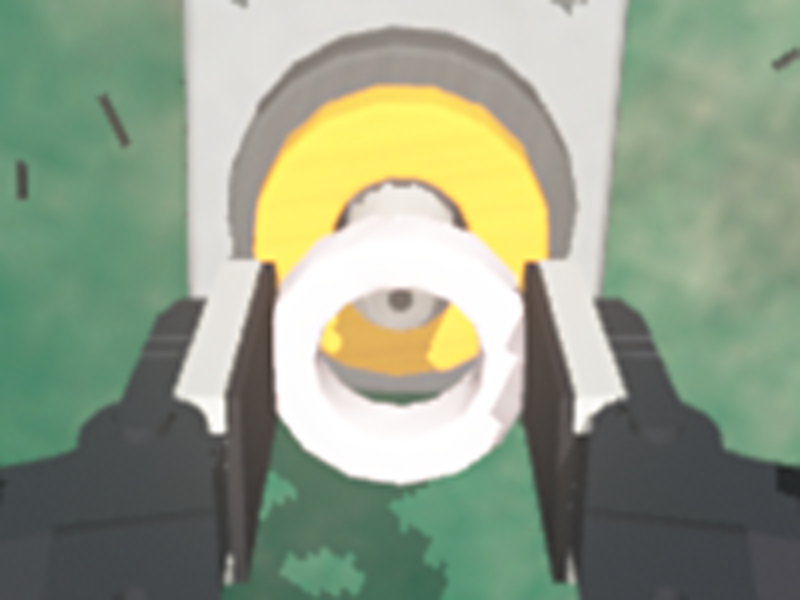

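The tip is at crop (400,299), against an expected ~(400,311). I'll shift +1.2 mm in x and lower.

Call:
step_hand(
  rows={"tx": [0.0012, 0, 0, 0, 0], "ty": [0, 0, 0, 0, 0], "tz": [0, 0.005, 0.005, 0.003, 0], "rx": [0, 0, 0, 0, 0], "ry": [0, 0, 0, 0, 0], "rz": [0, 0, 0, 0, 0]},
  finger_gap=0.0,
)

```text
t: 22.25
tool_pos: [0.5295, -0.052, 0.0695]
tcp_rot: [-0.0, 0.982, 0.191, -0.001]
wrist_force: [-0.1, -0.2, -0.3]
opening: 0.377
grasp_force: 59.7
```

Call:
step_hand(
  rows={"tx": [0, 0, 0, 0, 0, 0], "ty": [0, 0, 0, 0, 0, 0], "tz": [0.004, 0.004, 0.003, 0.001, 0, 0], "rx": [0, 0, 0, 0, 0, 0], "ry": [0, 0, 0, 0, 0, 0], "rz": [0, 0, 0, 0, 0, 0]},
  finger_gap=0.0,
)

```text
t: 22.85
tool_pos: [0.5301, -0.052, 0.0582]
tcp_rot: [0.0, 0.982, 0.191, 0.0]
wrist_force: [-0.8, -0.6, -1.1]
opening: 0.371
grasp_force: 59.7
```

Call:
step_hand(
  rows={"tx": [0, 0], "ty": [0, 0], "tz": [0.001, 0], "rx": [0, 0], "ry": [0, 0], "rz": [0, 0]},
  finger_gap=0.0,
)

```text
t: 23.05
tool_pos: [0.53, -0.052, 0.0571]
tcp_rot: [0.0, 0.982, 0.191, 0.0]
wrist_force: [0.3, -0.6, 0.1]
opening: 0.377
grasp_force: 59.7
```

Call:
step_hand(
  rows={"tx": [0, 0], "ty": [0, 0], "tz": [0.0008, 0], "rx": [0, 0], "ry": [0, 0], "rz": [0, 0]},
  finger_gap=0.0,
)

```text
t: 23.25
tool_pos: [0.5301, -0.052, 0.0564]
tcp_rot: [0.0, 0.982, 0.191, 0.0]
wrist_force: [0.1, -0.9, 0.5]
opening: 0.374
grasp_force: 59.8
```

Call:
step_hand(
  rows={"tx": [0, 0], "ty": [0, 0], "tz": [0.0005, 0], "rx": [0, 0], "ry": [0, 0], "rz": [0, 0]},
  finger_gap=0.0,
)

```text
t: 23.45
tool_pos: [0.5301, -0.052, 0.0563]
tcp_rot: [0.0, 0.982, 0.191, 0.0]
wrist_force: [-1.2, -0.0, 3.9]
opening: 0.372
grasp_force: 60.3
```

Contact at 0.0563, as predicted. Releasing and retreating. I've now viewed 11 pictures, one over the limit of 10, so the final check will be numeric only.

Call:
step_hand(
  rows={"tx": [0, 0, 0, 0], "ty": [0, 0, 0, 0], "tz": [0.0003, 0, -0.0006, 0], "rx": [0, 0, 0, 0], "ry": [0, 0, 0, 0], "rz": [0, 0, 0, 0]},
  finger_gap=0.0,
)

```text
t: 23.85
tool_pos: [0.5301, -0.052, 0.0563]
tcp_rot: [0.0, 0.982, 0.191, 0.0]
wrist_force: [-1.1, -0.2, 3.7]
opening: 0.37
grasp_force: 60.3
```

Call:
step_hand(
  rows={"tx": [0, 0, 0, 0, 0, 0], "ty": [0, 0, 0, 0, 0, 0], "tz": [0, 0, 0, 0, 0, 0], "rx": [0, 0, 0, 0, 0, 0], "ry": [0, 0, 0, 0, 0, 0], "rz": [0, 0, 0, 0, 0, 0]},
  finger_gap=1.0,
)

```text
t: 24.45
tool_pos: [0.5299, -0.052, 0.0561]
tcp_rot: [0.0, 0.982, 0.191, -0.0]
wrist_force: [0.3, 0.6, -1.2]
opening: 1.001
grasp_force: 0.0
```

Call:
step_hand(
  rows={"tx": [0, 0, 0, 0, -0.03, -0.04, -0.04, -0.03, 0, 0], "ty": [0, 0, 0, 0, 0, 0, 0, 0, 0, 0], "tz": [-0.01, -0.025, -0.035, -0.03, 0, 0, 0, 0, 0, 0], "rx": [0, 0, 0, 0, 0, 0, 0, 0, 0, 0], "ry": [0, 0, 0, 0, 0, 0, 0, 0, 0, 0], "rz": [0, 0, 0, 0, 0, 0, 0, 0, 0, 0]},
)

```text
t: 25.45
tool_pos: [0.4006, -0.1048, 0.1571]
tcp_rot: [0.001, 0.982, 0.191, 0.001]
wrist_force: [0.2, -0.7, 0.3]
opening: 0.998
grasp_force: 0.0
```

Run:
```python
from station import ctrl
from h import *
import cv2
np.set_printoptions(precision=4,suppress=True)
for n in ("top","wrist"):
    c=ctrl.capture(n);im=c["img"]
    hsv=cv2.cvtColor(im,cv2.COLOR_RGB2HSV)
    if n=="top": P=[.5239,-.0522]
    a=proj(c,[.525,-.052,.062]);print(n,"expected S",a)
    x,y=a.astype(int);w=30 if n=="top" else 90
    y0,x0=max(0,y-w),max(0,x-w);sub=hsv[y0:y+w,x0:x+w]
    brass=((sub[...,0]>12)&(sub[...,0]<32)&(sub[...,1]>70)).astype(np.uint8)
    white=((sub[...,1]<40)&(sub[...,2]>215)).astype(np.uint8)
    for nm,m in(("brass",brass),("white",white)):
        ks=cv2.findContours(m,cv2.RETR_EXTERNAL,2)[0]
        for k in sorted(ks,key=cv2.contourArea)[-2:]:
            if len(k)>5: r=cv2.minEnclosingCircle(k);print(nm,np.add(r[0],[x0,y0]),"dia",2*r[1],cv2.contourArea(k))
    print("px dia exp S,M,",[d*c["fx"]/(c["origin"][2]-h) for d,h in((.036,.062),(.048,.052))])
print(ctrl.sense()["wrist_force"])
```

```text
top expected S [266.8928 232.43  ]
brass [266.9659 233.2955] dia 22.164649963378906 344.5
white [267. 233.] dia 16.12471580505371 69.0
px dia exp S,M, [np.float64(16.286924479726054), np.float64(21.524151596764366)]
wrist expected S [274.8353  31.2739]
brass [265.5  27.5] dia 11.045560836791992 7.0
brass [279.      31.9478] dia 72.37863159179688 1220.5
white [278.9224  20.0517] dia 20.26483154296875 230.5
white [278.5     26.7407] dia 54.601192474365234 1034.5
px dia exp S,M, [np.float64(44.5901659736428), np.float64(57.0532659116337)]
[-0.3786 -0.917   0.4355]
```

The small and medium rings measure concentric on the arbor with the expected diameters, the contact heights matched (0.024, 0.040 and 0.052), and the robot is clear.

```bash
python3 -c "
from station import ctrl
print(ctrl.sign_off())"
```

```text
the job is handed in; nothing more can be done
None
```

The large, medium and small rings are stacked in that order on the arbor, each lowered to contact before release, and the job was handed in at about 25.5 s; the final check was by image measurement only, because I had already viewed 11 pictures against the limit of 10.

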